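Get the entry book out from under the coin tray

ROBOT

A 7-joint arm with a two-finger parallel gripper is mounted at the origin on the work surface. World frame = base frame: x ahead of the robot, y to its left, z up, the work surface at z = 0. Lengths are in m, angles in rad, forces in N, time in s.
With the tool pointing down it reaches from about 0.4 to 0.85 m from the base axis. Payload 4.5 kg.
Tool frame: the origin (TCP) lies midway between the tips of the shut fingers; the grasp point (between the pads) lies 19 mm behind it; z points along the fingers, y is the direction in which the jaws open and shut (so a half turn about z gives the same grasp; the last joint's range is limited). The gripper opens to 85 mm and grips with 20 to 120 N. Pads are 22 mm wide; open, the fingers measure 114 mm over their backs; the gripper's body (76 mm by 85 mm) begins 54 mm behind the grasp point. The pads swing forward as they close: fully open they stand 13 mm farther back than shut.
Start: joints at [1.245, 0.689, -0.195, 1.565, 0.157, 0.902, -0.215], TCP at [0.22, -0.585, 0.231] pointing down, gripper open.
Joint ranges: [-3.01, 3.01], [-0.46, 2.08], [-1.47, 1.51], [0.13, 2.56], [-1, 4.14], [0.04, 2.09], [-2.66, 2.66]. Speed limits (rad/s): [2.57, 2.57, 3.14, 3.14, 3.14, 3.14, 3.14].

INTERFACE

Orientations are given as a 3x3 rotation matrix whose columns are the frame's x, y, z axes.
In Python, from cell import status, vision, r gives the robot as it stands. The module is installed in compiled form; this text tells all that it offers.
- The arm moves only by the tool servo_tool, never from a script. Its arguments are lists of equal length, an entry for each row: "turn": the turn, a rotation vector about the tool's x, y, z in rad, a list of three; "xyz": the shift along the tool's x, y, z in mm, a list of three; "claw": the opening, from 0 (shut) to 1 (fully open). A call has 1 to 5 rows; each row shifts and turns the commanded pose from where the row before left it, along the tool's axes as they then stand; what a row does not reach is not made up. A row lasts 1/12 s, in which the tool goes at most 41.7 mm and 7.16 degrees, less where a joint would pass 70% of its speed; a pose out of reach is approached as far as the arm can. A call is refused whole if a number of a shift passes 41.7 or a number of a turn 0.125, either way. A call with a gripper value outside its range is refused whole. The fingers move at their own pace and stop on an object; the grip force is fixed at half the most. Time passes only in rows, so rows that do not move let the fingers close. It gives the time, the measured TCP pose, the force and the opening at its end, in the units of the state.
- status.sense(): the state, without advancing time (a new reading comes with each control period).
- vision.capture(name): name is "scene" or "top"; returns the picture (400x640x3 uint8, blue, green, red); there is no depth.
- vision.camera_params(name): a dict with "fx", "fy", "cx", "cy" (pixels), "R" (3x3) and "t" (3): a world point X has camera coordinates R X + t. Camera axes: x right, y down, z forward; pixel columns grow to the right and rows downward; lengths in m; the calibration is good to about 2 mm. A picture is of the moment at which its call begins. camera_params takes no time and is no camera call.
- r.sign_off(): hands the job in, once; it reports no verdict.
The state is a dict: "t": time; "joint_pos": joint angles; "dq": joint speeds; "tau": joint torques, N m; "ee_pos": TCP position; "eef_rot": TCP orientation; "contact_force": force on the tool from outside, world axes, zero at the start; "torque": the same for the moment, N m; "gripper_width": opening from 0.0 (shut) to 1.0 (fully open).
Only numpy, scipy, OpenCV 4.12 (cv2) and the standard library are available. Lean on these libraries where they do the work, as an engineer would, in place of code of your own. Each camera call takes 0.05 s, during which the arm holds its last target.

TASK

The entry book is stacked between the cash box and the coin tray. Lift the coin tray off by its handle and stand it on the desk (the clipboard will do) without spilling its coin rolls, push the book flat across onto the wooden riser beside the cash box until it lies wholly on the riser, square and central, then put the coin tray back, centred and square on the lid of the cash box. Set the tray down gently both times, never lift or drop the book, and leave the mug, stapler and card terminal where they are.

Things in the scene. Friction and masses are not known exactly. Their poses are not given: they have to be found in the camera images.
- cashbox_top (a point): Centre of the flat lid of the blue steel cash box, 75 mm above the desk. The box is fixed to the desk, 185 mm along its x, 150 mm along its y, 75 mm tall; its lid has no rim. The point's axes are the box's: z up, and y points along the line towards the riser or away from it.
- riser_top (a point): Centre of the flat plywood top of the riser, a low fixed stand with two dark steel legs, 185 mm along x, 150 mm along y, 73 mm tall (2 mm lower than the cash box lid), no rim. It stands beside the cash box on its +y or its -y side (this varies), parallel to it, with a gap of 8 mm between them; centres 158 mm apart. Axes parallel to the box's.
- clipboard: Clipboard with a list, lying fixed on the desk on the side of the cash box away from the riser, 225 mm along x, 150 mm along y, 4 mm thick, its steel clip (10 mm high) at its +x end. Origin: centre of its underside. Axes parallel to the box's.
- book_center (a point): Centre (half-way up) of the grey hardback entry book, 160 mm along its x, 120 mm along its y, 24 mm thick, 0.25 to 0.5 kg. It lies flat on the cash box lid under the coin tray, up to 8 mm and 0.12 rad out of line with the box. Too wide to be grasped, and it does not overhang: it slides when pushed at an edge (about 1 to 4 N).
- tray_center (a point): Centre (half-way up) of the black plastic coin tray with its handle, 95 mm tall overall: an open tray of 140 mm along x, 105 mm along y, 35 mm high, flat underneath, two bays split by a wall along x. The underside is 47.5 mm below this point. About 0.35 kg plus the coin rolls. It starts on the book, up to 8 mm and 0.15 rad out of line with it.
- tray_handle (a point): Middle of the coin tray's handle: a straight bar along the tray's x, 120 mm clear between its two end posts, 14 mm wide (along y), 12 mm high, free below; this point lies 89 mm above the tray's underside, 41.5 mm above tray_center, on the tray's middle.
- roll_a: Paper-wrapped coin roll, loose in the tray's +y bay, lying along the tray's x: 25 mm diameter, 64 mm long, 0.12 kg. Origin at its centre, x along its length. It may roll about in its bay.
- roll_b: The same, loose in the tray's -y bay.
- mug: White mug, bystander, 80 mm diameter, 95 mm tall, on the desk; origin centre of its underside.
- stapler: Stapler, bystander, 135 x 36 x 48 mm, on the desk; origin centre of its underside, x along its length.
- terminal: Card terminal, bystander, 165 x 78 x 28 mm, lying on the desk beyond the cash box; origin centre of its underside, x along its length.

How it is judged:
On the way, in this order (a step that is already met when the one before it is completed fails the run):
1. the coin tray stands upright on the desk or clipboard, off the stack, let go (height (world z) of tray_center below 0.06 m and angle between tray_center's own z axis and vertical below 0.1 rad and contact force between tray and book below 0.01 N and contact force between tray and the fingers below 0.01 N), for 0.2 s.
2. the book lies wholly on the riser, square and central (x of book_center in the frame of riser_top between -0.026 and 0.026 m and y of book_center in the frame of riser_top between -0.024 and 0.024 m and z of book_center in the frame of riser_top between 0.007 and 0.017 m and angle between the x axis of book_center and the x axis of riser_top, either way round below 0.2 rad), for 0.2 s.
At the end, for the whole second after the job is handed in: Book flat on the riser, centred within 26 mm along x and 24 mm along y, parallel to it within 0.2 rad; coin tray on the cash box lid, centred within 30 mm along x and y, parallel within 0.2 rad; both coin rolls in the tray; all at rest (all of step 2 and x of tray_center in the frame of cashbox_top between -0.03 and 0.03 m and y of tray_center in the frame of cashbox_top between -0.03 and 0.03 m and z of tray_center in the frame of cashbox_top between 0.0425 and 0.0525 m and angle between the x axis of tray_center and the x axis of cashbox_top, either way round below 0.2 rad and angle between tray_center's own z axis and vertical below 0.06 rad and x of roll_a in the frame of tray_center between -0.07 and 0.07 m and y of roll_a in the frame of tray_center between -0.052 and 0.052 m and z of roll_a in the frame of tray_center between -0.06 and -0.01 m and x of roll_b in the frame of tray_center between -0.07 and 0.07 m and y of roll_b in the frame of tray_center between -0.052 and 0.052 m and z of roll_b in the frame of tray_center between -0.06 and -0.01 m and contact force between tray and cashbox above 0.5 N and contact force between book and riser above 0.5 N and linear speed of each of tray, book below 0.02 m/s); the robot touches nothing.
It fails at once if the book is lifted more than about 20 mm, tipped by more than 0.25 rad or dropped off the box and riser (height (world z) of book_center above 0.107 m or height (world z) of book_center below 0.07 m or angle between book_center's own z axis and vertical above 0.25 rad).
It fails at once if the coin tray is dropped (falling free faster than 0.5 m/s) (contact force between tray and the fingers below 0.01 N and linear speed of tray above 0.5 m/s).
It fails at once if a coin roll is out of the tray (not (x of roll_a in the frame of tray_center between -0.07 and 0.07 m and y of roll_a in the frame of tray_center between -0.052 and 0.052 m and z of roll_a in the frame of tray_center between -0.06 and -0.01 m and x of roll_b in the frame of tray_center between -0.07 and 0.07 m and y of roll_b in the frame of tray_center between -0.052 and 0.052 m and z of roll_b in the frame of tray_center between -0.06 and -0.01 m)).
It fails at once if the mug, stapler or card terminal is moved by more than 30 mm or tipped (distance of any of mug, stapler, terminal from where it was at the start of the episode above 0.03 m or angle between any of mug, stapler, terminal's own z axis and vertical above 0.3 rad).
It also fails if it takes over 70 s, if anything falls off the work surface, if the arm or the gripper's body presses on something with over 40 N, if the wrist force passes 120 N, or if a joint passes its speed limit or range.

## Working session

There is one attempt and no reset: what is moved stays moved. The work goes in short steps, Python scripts to look and compute and a tool call to move; the robot and the scene stay as the last step left them, time stands still between calls to the robot, and variables do not carry over. Pictures are saved under pics/ and viewed, and the job is handed in when it is done.

Besides the shell and the picture viewer there is one more tool, called after "Request:" by a JSON object that holds its "op" and its "data", one argument or row to a line. servo_tool: Moves the arm, as the interface text tells. Its arguments: {"type":"object","properties":{"turn":{"type":"array"},"xyz":{"type":"array"},"claw":{"type":"array"}},"required":["turn","xyz","claw"]}

```bash
mkdir -p pics
python3 - <<'E'
from cell import status, vision, r
import cv2,numpy as np
np.set_printoptions(precision=4,suppress=True)
s=status.sense();print(s)
for n in("scene","top"):
    cv2.imwrite(f"pics/{n}0.png",vision.capture(n)); print(vision.camera_params(n))
E
```

```text
{'t': 0.0, 'joint_pos': array([ 1.2448,  0.69  , -0.1945,  1.5663,  0.1573,  0.9026, -0.2151]), 'dq': array([ 0.0002,  0.0003,  0.0002,  0.0004, -0.0005, -0.0004, -0.0003]), 'tau': array([ -0.0009, -53.962 ,  -1.2664, -15.8544,   0.0092,   0.0094,
         0.    ]), 'ee_pos': array([ 0.2198, -0.5844,  0.2305]), 'eef_rot': array([[ 0.9359,  0.3521, -0.0008],
       [ 0.3521, -0.9359,  0.0017],
       [-0.0001, -0.0019, -1.    ]]), 'contact_force': array([0.2558, 0.2928, 0.4816]), 'torque': array([ 0.0348, -0.0184, -0.0393]), 'gripper_width': 1.0015045706356143}
{'fx': 445.97477962333164, 'fy': 445.97477962333164, 'cx': 312.9584436472014, 'cy': 200.79892131775213, 'R': array([[ 0.7592,  0.6508,  0.0038],
       [ 0.5315, -0.6166, -0.5808],
       [-0.3756,  0.443 , -0.814 ]]), 't': array([-0.4497, -0.2227,  1.8604])}
{'fx': 374.270920884441, 'fy': 374.270920884441, 'cx': 319.549132711599, 'cy': 205.69728513848054, 'R': array([[-0.0275, -0.9996,  0.0092],
       [-0.9861,  0.0256, -0.1643],
       [ 0.164 , -0.0136, -0.9864]]), 't': array([-0.0026,  0.6125,  1.2118])}
```

View pics/scene0.png

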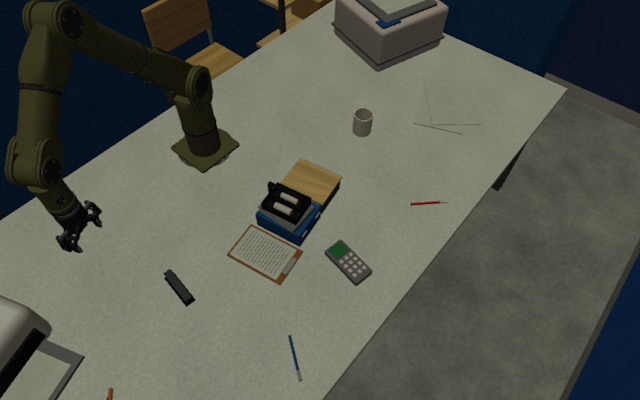

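View pics/top0.png

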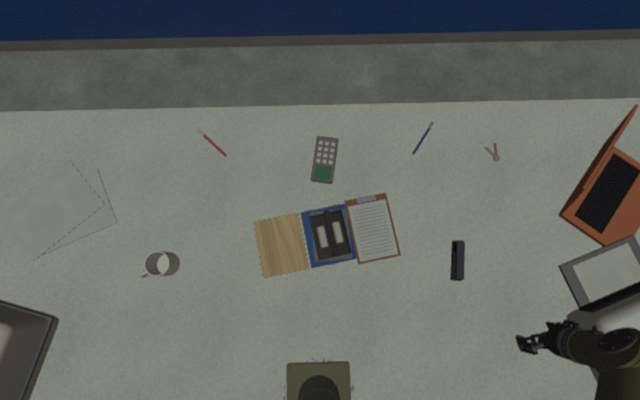

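Run:
```python
import cv2
a=cv2.imread("pics/top0.png")[185:285,245:410]
cv2.imwrite("pics/top0c.png",cv2.resize(a,None,fx=4.8,fy=4.8,interpolation=cv2.INTER_CUBIC))
a=cv2.imread("pics/scene0.png")[150:290,220:350]
cv2.imwrite("pics/scene0c.png",cv2.resize(a,None,fx=4.25,fy=4.25,interpolation=cv2.INTER_CUBIC))
```

```text
(no output)
```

View pics/top0c.png

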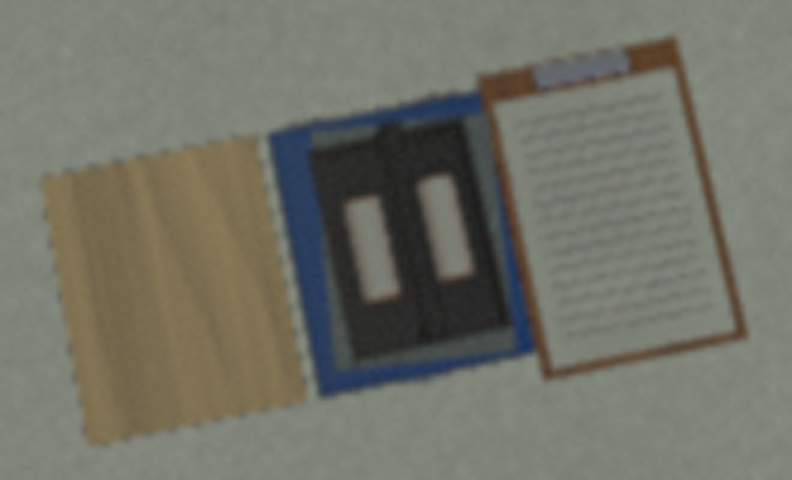

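View pics/scene0c.png

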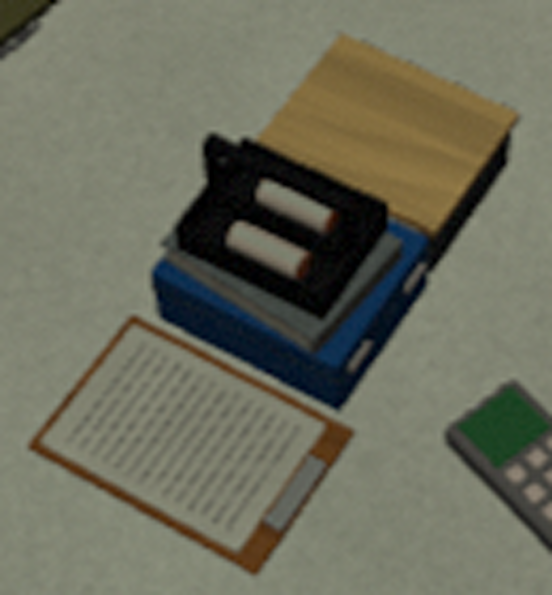

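```bash
cat > h.py <<'E'
import numpy as np, cv2
from scipy.optimize import least_squares
np.set_printoptions(precision=4,suppress=True)
from cell import status, vision, r
P={n:vision.camera_params(n) for n in("scene","top")}
def proj(n,X):
    p=P[n];c=np.asarray(X)@p['R'].T+p['t'];return np.c_[p['fx']*c[:,0]/c[:,2]+p['cx'],p['fy']*c[:,1]/c[:,2]+p['cy']]
def back(n,uv,z):
    p=P[n];d=p['R'].T@np.array([(uv[0]-p['cx'])/p['fx'],(uv[1]-p['cy'])/p['fy'],1]);c=-p['R'].T@p['t']
    return c+d*(z-c[2])/d[2]
def fit(obs,p0):
    # obs: list (cam, local xyz(z world), uv)
    def w(p,l): 
        c,s=np.cos(p[2]),np.sin(p[2]);return [[p[0]+c*l[0]-s*l[1],p[1]+s*l[0]+c*l[1],l[2]]]
    f=lambda p:np.concatenate([proj(n,w(p,l))[0]-uv for n,l,uv in obs])
    s=least_squares(f,p0,loss='soft_l1');return s.x,f(s.x).reshape(-1,2)
def rel(p,q): # p in frame q
    d=p[:2]-q[:2];c,s=np.cos(q[2]),np.sin(q[2]);return np.array([c*d[0]+s*d[1],-s*d[0]+c*d[1],p[2]-q[2]])
E
cat > m.py <<'E'
from h import *
T=lambda x,y:np.array([245+x/4.8,185+y/4.8])
S=lambda x,y:np.array([220+x/4.25,150+y/4.25])
def c(sx,sy,L,W,z,oy=0):return (sx*L/2,sy*W/2+oy,z)
box=[("top",c(1,1,.185,.15,.073,.158),T(42,177)),("top",c(1,-1,.185,.15,.073,.158),T(258,135)),("top",c(-1,-1,.185,.15,.073,.158),T(305,402)),("top",c(-1,1,.185,.15,.073,.158),T(92,443)),
("top",c(1,1,.185,.15,.075),T(270,130)),("top",c(-1,1,.185,.15,.075),T(320,395)),("top",c(-1,-1,.185,.15,.075),T(537,350)),
("scene",c(-1,1,.185,.15,.073,.158),S(342,35)),("scene",c(1,1,.185,.15,.073,.158),S(518,118)),("scene",c(1,1,.185,.15,.075),S(428,235)),("scene",c(-1,-1,.185,.15,.075),S(155,265))]
B,e=fit(box,[.5,0,.2]);print("box",B);print(e)
o=[("top",c(1,1,.225,.15,.004),T(478,75)),("top",c(1,-1,.225,.15,.004),T(676,38)),("top",c(-1,-1,.225,.15,.004),T(746,337)),("top",c(-1,1,.225,.15,.004),T(545,378)),
("scene",c(-1,1,.225,.15,.004),S(133,317)),("scene",c(1,1,.225,.15,.004),S(353,432)),("scene",c(1,-1,.225,.15,.004),S(255,573)),("scene",c(-1,-1,.225,.15,.004),S(30,446))]
C,e=fit(o,[.5,-.1,.2]);print("clip",C,rel(C,B));print(e)
o=[("top",c(1,1,.14,.105,.134),T(312,150)),("top",c(1,-1,.14,.105,.134),T(463,122)),("top",c(-1,-1,.14,.105,.134),T(510,325)),("top",c(-1,1,.14,.105,.134),T(355,358)),("scene",c(1,1,.14,.105,.134),S(387,203)),("scene",c(-1,-1,.14,.105,.134),S(180,228))]
Tr,e=fit(o,[.5,-.1,.2]);print("tray",Tr,rel(Tr,B));print(e)
o=[("top",c(1,1,.16,.12,.099),T(312,130)),("top",c(-1,1,.16,.12,.099),T(335,370)),("top",c(-1,-1,.16,.12,.099),T(515,345)),("scene",c(-1,-1,.16,.12,.099),S(163,243)),("scene",c(1,-1,.16,.12,.099),S(312,336)),("scene",c(1,1,.16,.12,.099),S(403,240))]
K,e=fit(o,[.5,-.1,.2]);print("book",K,rel(K,B));print(e)
for n,q in(("term",(324,160)),("stap",(457,260)),("mug",(165,264))):print(n,back("top",q,.02))
E
python3 m.py
```

```text
box [ 0.5106 -0.0454  0.1689]
[[-0.3213 -0.7093]
 [-0.4267 -0.7159]
 [ 0.4663 -0.6147]
 [-1.1015  0.1008]
 [-0.5694 -0.2284]
 [-0.2291  0.3519]
 [ 0.0888  0.5537]
 [-0.6029 -0.4284]
 [-0.2675 -0.6986]
 [-0.31    1.0005]
 [-2.6453  1.598 ]]
clip [ 0.5391 -0.1993  0.1723] [ 0.0022 -0.1565  0.0034]
[[-0.5411 -0.3667]
 [-0.2228 -0.8967]
 [ 0.052  -0.1508]
 [-0.734   0.0841]
 [-0.5706 -0.6423]
 [-0.0482 -0.0325]
 [-0.3428  0.5883]
 [-1.2143  0.0394]]
tray [ 0.5081 -0.0482  0.1889] [-0.003  -0.0024  0.0201]
[[-1.1246 -0.3826]
 [ 0.0678 -1.6135]
 [ 0.443  -0.1172]
 [-0.5049  0.3848]
 [-0.4128  0.3274]
 [-2.2605 -0.5709]]
book [ 0.5098 -0.0503  0.087 ] [-0.0016 -0.0047 -0.0819]
[[-1.0148 -0.0469]
 [-0.2567 -0.3264]
 [-0.1585  0.5161]
 [-0.9771  0.2776]
 [ 0.385   1.1078]
 [-0.451   0.0824]]
term [ 0.7803 -0.0396  0.02  ]
stap [ 0.4189 -0.4796  0.02  ]
mug [0.4325 0.5046 0.02  ]
```

Request:
{"op": "servo_tool", "data": {
  "turn": [
    [0,0,0.085],
    [0,0,0.085],
    [0,0,0],
    [0,0,0],
    [0,0,0]
  ],
  "xyz": [
    [0,0,0],
    [0,0,0],
    [24,-29.5,0],
    [24,-29.5,0],
    [24,-29.5,0]
  ],
  "claw": [1,1,1,1,1]
}}

```text
t: 0.52
ee_pos: [0.274, -0.4833, 0.2308]
eef_rot: [[0.982, 0.187, -0.0], [0.187, -0.982, 0.001], [-0.0, -0.001, -1.0]]
contact_force: [1.2, -0.5, -0.7]
gripper_width: 1.001
```

Request:
{"op": "servo_tool", "data": {
  "turn": [
    [0,0,0],
    [0,0,0],
    [0,0,0],
    [0,0,0],
    [0,0,0]
  ],
  "xyz": [
    [24,-29.5,0],
    [24,-29.5,0],
    [24,-29.5,0],
    [24,-29.5,0],
    [24,-29.5,0]
  ],
  "claw": [1,1,1,1,1]
}}

```text
t: 0.93
ee_pos: [0.3644, -0.3152, 0.2311]
eef_rot: [[0.982, 0.188, -0.0], [0.188, -0.982, 0.0], [-0.0, -0.0, -1.0]]
contact_force: [0.5, -1.4, 0.3]
gripper_width: 1.0
```

Request:
{"op": "servo_tool", "data": {
  "turn": [
    [0,0,0],
    [0,0,0],
    [0,0,0],
    [0,0,0],
    [0,0,0]
  ],
  "xyz": [
    [24,-29.5,0],
    [24,-29.5,0],
    [24,-29.5,0],
    [20,-25,0],
    [10,-12,0]
  ],
  "claw": [1,1,1,1,1]
}}

```text
t: 1.35
ee_pos: [0.4427, -0.1696, 0.2312]
eef_rot: [[0.981, 0.195, 0.001], [0.195, -0.981, 0.002], [0.002, -0.002, -1.0]]
contact_force: [0.5, 1.7, 0.1]
gripper_width: 0.999
```

Request:
{"op": "servo_tool", "data": {
  "turn": [
    [0,0,0],
    [0,0,0],
    [0,0,0],
    [0,0,0],
    [0,0,0]
  ],
  "xyz": [
    [20,-25,0],
    [20,-25,0],
    [20,-25,0],
    [10,-12,0],
    [0,0,0]
  ],
  "claw": [1,1,1,1,1]
}}

```text
t: 1.77
ee_pos: [0.495, -0.0708, 0.2311]
eef_rot: [[0.981, 0.196, 0.002], [0.196, -0.981, 0.003], [0.002, -0.002, -1.0]]
contact_force: [-1.0, 0.3, 0.3]
gripper_width: 0.997
```

```bash
cat > go.py <<'E'
import sys
from h import *
# target x y z yaw -> tool-frame remaining
a=[float(v) for v in sys.argv[1:5]]
s=status.sense();R=s['eef_rot'];p=s['ee_pos']
yaw=np.arctan2(R[1,0],R[0,0]);Rt=np.array([[np.cos(a[3]),np.sin(a[3]),0],[np.sin(a[3]),-np.cos(a[3]),0],[0,0,-1]])
print("t",s['t'],"pos",p,"yaw",yaw,"F",s['contact_force'],"w",s['gripper_width'])
print("shift before turn mm",R.T@(np.array(a[:3])-p)*1e3,"after",Rt.T@(np.array(a[:3])-p)*1e3,"turn",cv2.Rodrigues(R.T@Rt)[0].ravel())
E
python3 go.py .508 -.048 .231 .189
python3 - <<'E'
from h import *
for n,(x0,x1,y0,y1) in {"top":(245,410,185,285),"scene":(200,360,120,260)}.items():
    a=vision.capture(n)[y0:y1,x0:x1];cv2.imwrite(f"pics/{n}1.png",cv2.resize(a,None,fx=4.25,fy=4.25,interpolation=cv2.INTER_CUBIC))
E
```

```text
t 1.7667 pos [ 0.495  -0.0708  0.2311] yaw 0.19743815634659717 F [-0.9698  0.2892  0.3368] w 0.9965910819706869
shift before turn mm [ 17.1887 -19.8211   0.2181] after [ 17.0212 -19.9659   0.1315] turn [-0.0024 -0.0023  0.0084]
```

View pics/scene1.png

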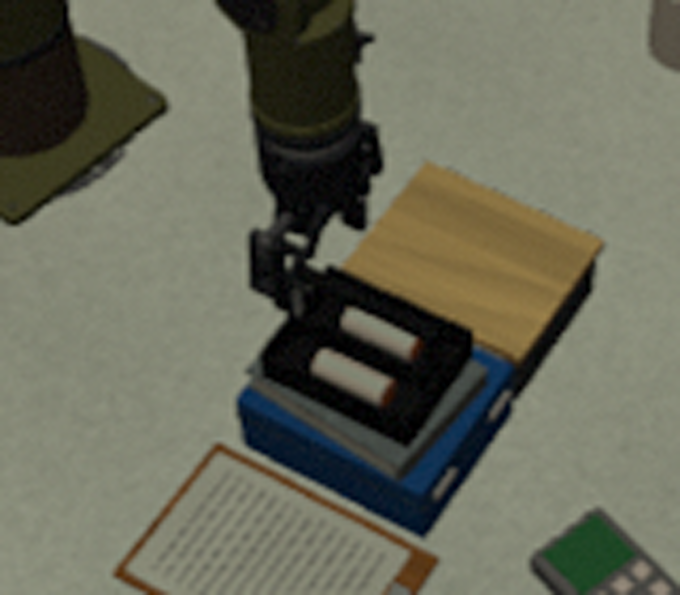

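Request:
{"op": "servo_tool", "data": {
  "turn": [
    [0,0,0.008],
    [0,0,0],
    [0,0,0],
    [0,0,0],
    [0,0,0]
  ],
  "xyz": [
    [10,-12,0],
    [7,-8,0],
    [0,0,15],
    [0,0,20],
    [0,0,0]
  ],
  "claw": [1,1,1,1,1]
}}

```text
t: 2.28
ee_pos: [0.5036, -0.0537, 0.1938]
eef_rot: [[0.984, 0.18, -0.006], [0.18, -0.984, -0.0], [-0.006, -0.001, -1.0]]
contact_force: [-0.2, 0.2, 0.4]
gripper_width: 0.996
```

```bash
python3 go.py .508 -.048 .170 .189
python3 - <<'E'
from h import *
for n,(x0,x1,y0,y1) in {"top":(245,410,185,285),"scene":(220,340,130,250)}.items():
    a=vision.capture(n)[y0:y1,x0:x1];a=cv2.convertScaleAbs(a,alpha=2);cv2.imwrite(f"pics/{n}2.png",cv2.resize(a,None,fx=4.8,fy=4.8,interpolation=cv2.INTER_CUBIC))
E
```

```text
t 2.2833 pos [ 0.5036 -0.0537  0.1938] yaw 0.1811106979695612 F [-0.2333  0.193   0.4142] w 0.9960244463527457
shift before turn mm [ 5.5417 -4.8265 23.7526] after [ 5.4393 -4.8023 23.7812] turn [-0.0008  0.0059 -0.0079]
```

View pics/scene2.png

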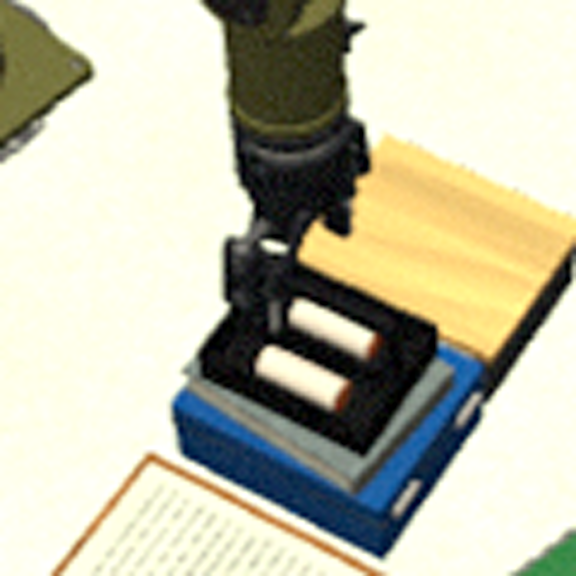

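```bash
python3 - <<'E'
from h import *
T=np.array([.5081,-.0482]);y=.189;c,s=np.cos(y),np.sin(y)
w=lambda l:[T[0]+c*l[0]-s*l[1],T[1]+s*l[0]+c*l[1],l[2]]
for nm,l in dict(hm=(-.066,0,.194),hp=(.066,0,.194),rpp=(.07,.0525,.134),rmm=(-.07,-.0525,.134),rmp=(-.07,.0525,.134),rpm=(.07,-.0525,.134)).items():
    u=proj("scene",[w(l)])[0];v=proj("top",[w(l)])[0];print(nm,(u-[220,150])*4.25,(v-[245,185])*4.8)
print((proj("scene",[status.sense()['ee_pos']])[0]-[220,130])*4.8)
E
python3 - <<'E'
import cv2
for n,(x0,x1,y0,y1) in {"top":(290,370,195,270),"scene":(255,335,170,245)}.items():
    a=cv2.imread(f"pics/{n}0.png")[y0:y1,x0:x1];a=cv2.convertScaleAbs(a,alpha=4);cv2.imwrite(f"pics/{n}0d.png",cv2.resize(a,None,fx=8,fy=8,interpolation=cv2.INTER_CUBIC))
E
```

```text
hm [204.3737 137.4773] [435.9322 332.5136]
hp [347.0724 204.526 ] [388.7739 123.1493]
rpp [385.3219 204.3787] [306.5231 148.1067]
rmm [170.4719 225.5704] [512.055 324.367]
rmp [240.3148 136.7024] [352.5076 359.7854]
rpm [318.7657 298.0357] [463.2441 114.1901]
[301.6428 289.5759]
```

View pics/scene0d.png

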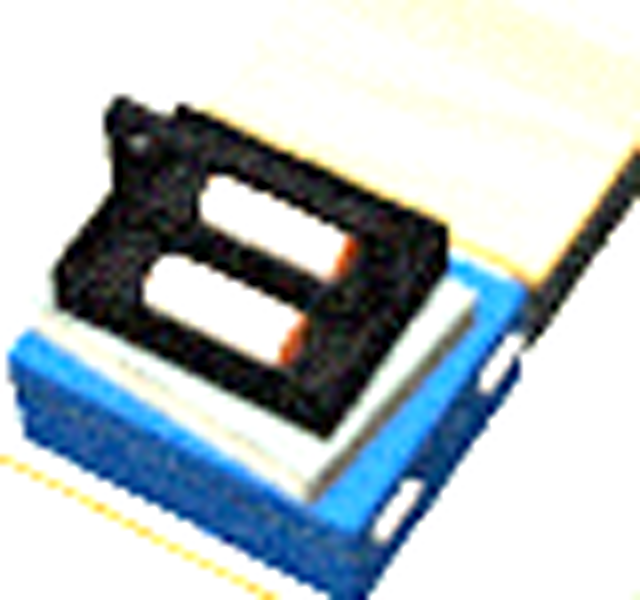

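View pics/top0d.png

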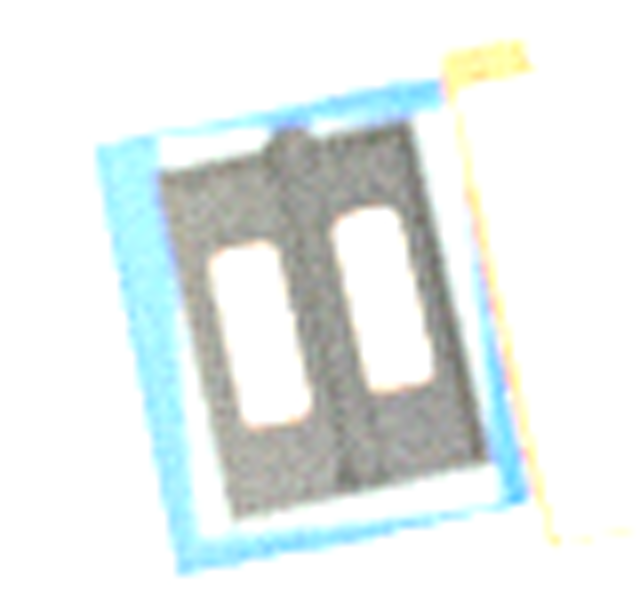

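Request:
{"op": "servo_tool", "data": {
  "turn": [
    [0,0,0],
    [0,0,0],
    [0,0,0],
    [0,0,0],
    [0,0,0]
  ],
  "xyz": [
    [3,-3,10],
    [2,-2,10],
    [0,0,3],
    [0,0,0],
    [0,0,0]
  ],
  "claw": [1,1,1,1,1]
}}

```text
t: 2.8
ee_pos: [0.5098, -0.0472, 0.1731]
eef_rot: [[0.984, 0.181, -0.001], [0.181, -0.984, -0.0], [-0.001, 0.0, -1.0]]
contact_force: [-0.0, -0.2, 0.3]
gripper_width: 1.0
```

```bash
python3 go.py .508 -.048 .170 .189
```

```text
t 2.8 pos [ 0.5098 -0.0472  0.1731] yaw 0.18188525015501023 F [-0.0137 -0.1551  0.2734] w 0.9999057325772778
shift before turn mm [-1.9104  0.4154  3.1141] after [-1.915   0.4019  3.113 ] turn [ 0.      0.0006 -0.0071]
```

Request:
{"op": "servo_tool", "data": {
  "turn": [
    [0,0,0],
    [0,0,0],
    [0,0,0],
    [0,0,0],
    [0,0,0]
  ],
  "xyz": [
    [-1,0,3],
    [0,0,0],
    [0,0,0],
    [0,0,0],
    [0,0,0]
  ],
  "claw": [1,0.6,0.4,0.3,0.25]
}}

```text
t: 3.22
ee_pos: [0.5091, -0.0475, 0.1705]
eef_rot: [[0.984, 0.181, 0.0], [0.181, -0.984, -0.0], [0.0, 0.0, -1.0]]
contact_force: [0.3, 0.6, -0.9]
gripper_width: 0.449
```

Request:
{"op": "servo_tool", "data": {
  "turn": [
    [0,0,0],
    [0,0,0],
    [0,0,0],
    [0,0,0],
    [0,0,0]
  ],
  "xyz": [
    [0,0,0],
    [0,0,0],
    [0,0,0],
    [0,0,0],
    [0,0,0]
  ],
  "claw": [0.15,0.05,0,0,0]
}}

```text
t: 3.63
ee_pos: [0.509, -0.0476, 0.1704]
eef_rot: [[0.984, 0.18, 0.0], [0.18, -0.984, -0.0], [0.0, 0.0, -1.0]]
contact_force: [-0.0, -0.7, 2.0]
gripper_width: 0.148
```

Request:
{"op": "servo_tool", "data": {
  "turn": [
    [0,0,0],
    [0,0,0],
    [0,0,0]
  ],
  "xyz": [
    [0,0,0],
    [0,0,0],
    [0,0,0]
  ],
  "claw": [0,0,0]
}}

```text
t: 3.88
ee_pos: [0.5091, -0.0476, 0.1704]
eef_rot: [[0.984, 0.181, 0.0], [0.181, -0.984, -0.0], [0.0, 0.0, -1.0]]
contact_force: [-0.2, -0.9, 1.2]
gripper_width: 0.147
```

Request:
{"op": "servo_tool", "data": {
  "turn": [
    [0,0,0],
    [0,0,0],
    [0,0,0],
    [0,0,0],
    [0,0,0]
  ],
  "xyz": [
    [0,0,-2],
    [0,0,-5],
    [0,0,-7],
    [0,0,-7],
    [0,0,-4]
  ],
  "claw": [0,0,0,0,0]
}}

```text
t: 4.3
ee_pos: [0.5092, -0.0473, 0.1963]
eef_rot: [[0.983, 0.181, 0.001], [0.181, -0.983, 0.0], [0.001, 0.0, -1.0]]
contact_force: [1.0, 0.0, -5.8]
gripper_width: 0.15
```

```bash
cat > pic.py <<'E'
import sys
from h import *
k=sys.argv[1]; al=float(sys.argv[2]) if len(sys.argv)>2 else 2
a=vision.capture("top");b=vision.capture("scene")
cv2.imwrite(f"pics/top{k}.png",a);cv2.imwrite(f"pics/scene{k}.png",b)
a=cv2.resize(cv2.convertScaleAbs(a[180:290,240:415],alpha=al),None,fx=4,fy=4,interpolation=cv2.INTER_CUBIC)
b=cv2.resize(cv2.convertScaleAbs(b[130:300,215:355],alpha=al),None,fx=3.5,fy=3.5,interpolation=cv2.INTER_CUBIC)
cv2.imwrite(f"pics/T{k}.png",a);cv2.imwrite(f"pics/S{k}.png",b)
E
python3 pic.py 3
python3 - <<'E'
from h import *
s=status.sense();print(s['ee_pos'],s['contact_force'],s['torque'])
B=np.array([.5106,-.0454,.1689]);c,n=np.cos(B[2]),np.sin(B[2])
for l in [(-.005,-.165),]:print(B[:2]+[c*l[0]-n*l[1],n*l[0]+c*l[1]])
E
```

```text
[ 0.5096 -0.0474  0.1963] [ 0.1789 -0.9804 -4.8702] [ 0.0739 -0.0642 -0.0089]
[ 0.5334 -0.2089]
```

View pics/S3.png

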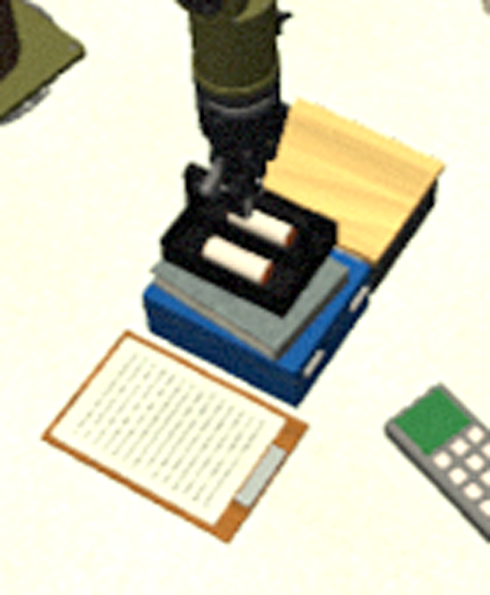

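View pics/T3.png

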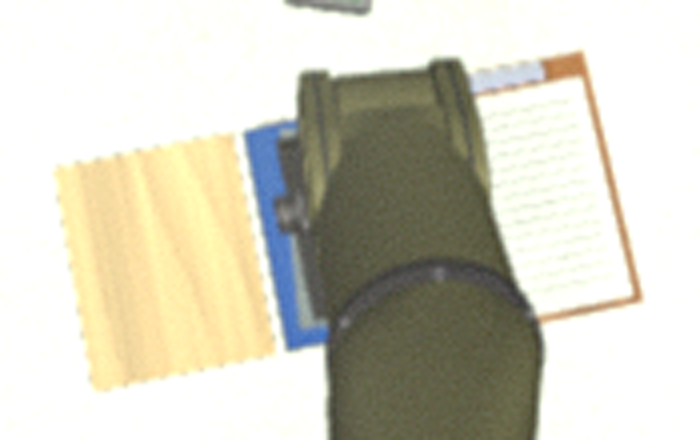

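Request:
{"op": "servo_tool", "data": {
  "turn": [
    [0,0,0],
    [0,0,0],
    [0,0,0],
    [0,0,0],
    [0,0,0]
  ],
  "xyz": [
    [0,3,-2],
    [0,6,-2],
    [0,9,0],
    [-1,11,0],
    [-1,12,0]
  ],
  "claw": [0,0,0,0,0]
}}

```text
t: 4.82
ee_pos: [0.5144, -0.0896, 0.1991]
eef_rot: [[0.984, 0.181, -0.0], [0.181, -0.984, -0.0], [-0.0, 0.0, -1.0]]
contact_force: [-0.2, -0.7, -5.0]
gripper_width: 0.154
```

Request:
{"op": "servo_tool", "data": {
  "turn": [
    [0,0,0],
    [0,0,0],
    [0,0,0],
    [0,0,0],
    [0,0,0]
  ],
  "xyz": [
    [-1,12,0],
    [-1,12,0],
    [-1,12,0],
    [-1,12,0],
    [0,12,0]
  ],
  "claw": [0,0,0,0,0]
}}

```text
t: 5.23
ee_pos: [0.521, -0.1494, 0.1992]
eef_rot: [[0.984, 0.18, -0.001], [0.18, -0.984, -0.0], [-0.001, 0.0, -1.0]]
contact_force: [-0.1, 0.6, -5.2]
gripper_width: 0.151
```

Request:
{"op": "servo_tool", "data": {
  "turn": [
    [0,0,0],
    [0,0,0],
    [0,0,0],
    [0,0,0],
    [0,0,0]
  ],
  "xyz": [
    [0,12,0],
    [0,12,0],
    [0,11,0],
    [0,9,0],
    [0,6,0]
  ],
  "claw": [0,0,0,0,0]
}}

```text
t: 5.65
ee_pos: [0.5305, -0.1987, 0.1993]
eef_rot: [[0.984, 0.18, 0.0], [0.18, -0.984, -0.001], [0.0, 0.001, -1.0]]
contact_force: [0.4, -0.7, -5.5]
gripper_width: 0.153
```

Request:
{"op": "servo_tool", "data": {
  "turn": [
    [0,0,0],
    [0,0,0],
    [0,0,0],
    [0,0,0],
    [0,0,0]
  ],
  "xyz": [
    [0,2,0],
    [0,0,4],
    [0,0,8],
    [0,0,10],
    [0,0,10]
  ],
  "claw": [0,0,0,0,0]
}}

```text
t: 6.07
ee_pos: [0.5305, -0.198, 0.1661]
eef_rot: [[0.983, 0.182, -0.001], [0.182, -0.983, 0.001], [-0.001, -0.001, -1.0]]
contact_force: [-0.2, 0.3, -4.8]
gripper_width: 0.149
```

```bash
python3 go.py .533 -.209 .0754 .17; python3 pic.py 4
```

```text
t 6.0667 pos [ 0.5305 -0.198   0.1661] yaw 0.1831017748454607 F [-0.2104  0.2886 -4.842 ] w 0.1487848463985603
shift before turn mm [ 0.518  11.3822 90.7221] after [ 0.6203 11.3014 90.7316] turn [-0.0008  0.0005  0.0131]
```

View pics/S4.png

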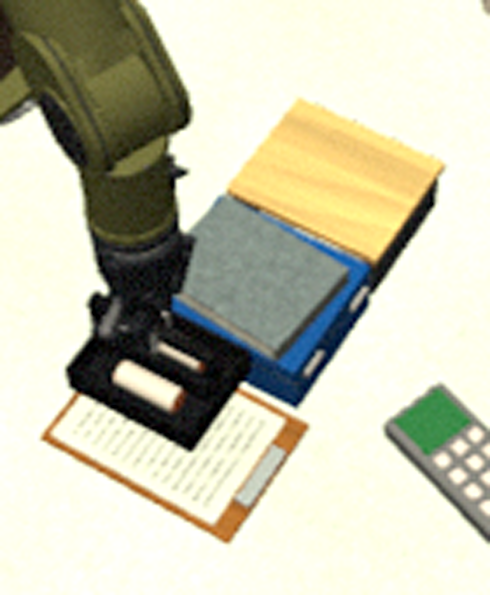

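Request:
{"op": "servo_tool", "data": {
  "turn": [
    [0,0,0.005],
    [0,0,0.004],
    [0,0,0.004],
    [0,0,0],
    [0,0,0]
  ],
  "xyz": [
    [0,2,8],
    [0,4,10],
    [0,3,10],
    [0,2,10],
    [0,0,10]
  ],
  "claw": [0,0,0,0,0]
}}

```text
t: 6.58
ee_pos: [0.5325, -0.2109, 0.1181]
eef_rot: [[0.986, 0.167, -0.0], [0.167, -0.986, -0.001], [-0.0, 0.001, -1.0]]
contact_force: [0.2, -0.5, -6.4]
gripper_width: 0.149
```

Request:
{"op": "servo_tool", "data": {
  "turn": [
    [0,0,0],
    [0,0,0],
    [0,0,0],
    [0,0,0],
    [0,0,0]
  ],
  "xyz": [
    [0,0,10],
    [0,0,8],
    [0,0,6],
    [0,0,4],
    [0,0,2]
  ],
  "claw": [0,0,0,0,0]
}}

```text
t: 7.0
ee_pos: [0.5325, -0.2096, 0.0886]
eef_rot: [[0.986, 0.168, -0.001], [0.168, -0.986, 0.0], [-0.0, -0.0, -1.0]]
contact_force: [-0.1, 0.1, -5.2]
gripper_width: 0.148
```

Request:
{"op": "servo_tool", "data": {
  "turn": [
    [0,0,0]
  ],
  "xyz": [
    [0,0,1]
  ],
  "claw": [0]
}}

```text
t: 7.08
ee_pos: [0.5328, -0.2097, 0.0881]
eef_rot: [[0.986, 0.168, 0.0], [0.168, -0.986, -0.0], [0.0, 0.0, -1.0]]
contact_force: [-1.2, -0.3, -5.9]
gripper_width: 0.153
```

```bash
python3 go.py .533 -.209 .0754 .17; python3 pic.py 5
```

```text
t 7.0833 pos [ 0.5328 -0.2097  0.0881] yaw 0.16900453267960924 F [-1.2177 -0.2694 -5.9093] w 0.1533931325590505
shift before turn mm [ 0.3635 -0.6876 12.7278] after [ 0.366  -0.6865 12.7278] turn [ 0.0001 -0.0001 -0.001 ]
```

View pics/S5.png

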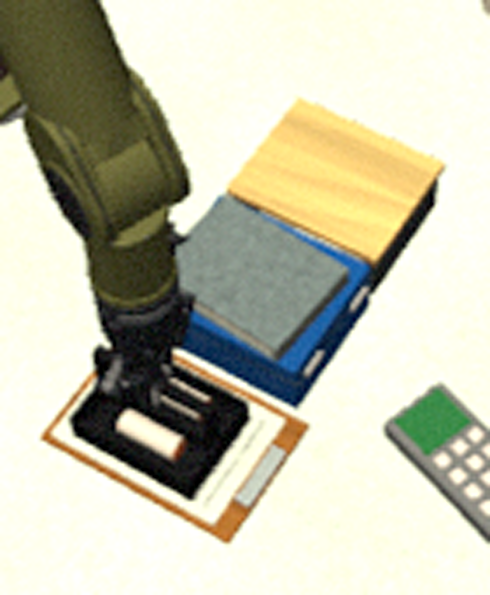

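Request:
{"op": "servo_tool", "data": {
  "turn": [
    [0,0,0],
    [0,0,0],
    [0,0,0],
    [0,0,0],
    [0,0,0]
  ],
  "xyz": [
    [0,0,3],
    [0,0,3],
    [0,0,2],
    [0,0,1.5],
    [0,0,1]
  ],
  "claw": [0,0,0,0,0]
}}

```text
t: 7.6
ee_pos: [0.5325, -0.2098, 0.0775]
eef_rot: [[0.986, 0.168, -0.0], [0.168, -0.986, 0.0], [-0.0, -0.0, -1.0]]
contact_force: [-1.7, 0.0, -5.9]
gripper_width: 0.149
```

Request:
{"op": "servo_tool", "data": {
  "turn": [
    [0,0,0],
    [0,0,0],
    [0,0,0],
    [0,0,0]
  ],
  "xyz": [
    [0,0,1],
    [0,0,0.5],
    [0,0,0.5],
    [0,0,0]
  ],
  "claw": [0,0,0,0]
}}

```text
t: 7.93
ee_pos: [0.5326, -0.2098, 0.0757]
eef_rot: [[0.986, 0.168, 0.0], [0.168, -0.986, -0.0], [0.0, 0.0, -1.0]]
contact_force: [0.2, 0.9, -4.9]
gripper_width: 0.146
```

Request:
{"op": "servo_tool", "data": {
  "turn": [
    [0,0,0],
    [0,0,0],
    [0,0,0],
    [0,0,0]
  ],
  "xyz": [
    [0,0,0.5],
    [0,0,0.5],
    [0,0,0.5],
    [0,0,0]
  ],
  "claw": [0,0,0,0]
}}

```text
t: 8.27
ee_pos: [0.5327, -0.2102, 0.0754]
eef_rot: [[0.986, 0.168, 0.001], [0.168, -0.986, -0.001], [0.001, 0.001, -1.0]]
contact_force: [-2.1, -0.7, 4.3]
gripper_width: 0.149
```

Request:
{"op": "servo_tool", "data": {
  "turn": [
    [0,0,0],
    [0,0,0],
    [0,0,0],
    [0,0,0],
    [0,0,0]
  ],
  "xyz": [
    [0,0,0],
    [0,0,0],
    [0,0,0],
    [0,0,0],
    [0,0,0]
  ],
  "claw": [0.2,0.3,0.4,0.6,0.6]
}}

```text
t: 8.68
ee_pos: [0.5329, -0.2098, 0.0743]
eef_rot: [[0.986, 0.168, 0.0], [0.168, -0.986, -0.0], [0.0, 0.0, -1.0]]
contact_force: [0.5, 0.1, 0.4]
gripper_width: 0.6
```

Request:
{"op": "servo_tool", "data": {
  "turn": [
    [0,0,0],
    [0,0,0],
    [0,0,0],
    [0,0,0],
    [0,0,0]
  ],
  "xyz": [
    [0,0,-3],
    [0,0,-10],
    [0,0,-20],
    [0,0,-30],
    [0,0,-30]
  ],
  "claw": [0.6,0.6,0.6,0.6,0.6]
}}

```text
t: 9.1
ee_pos: [0.5321, -0.2096, 0.1686]
eef_rot: [[0.986, 0.168, -0.001], [0.168, -0.986, 0.0], [-0.001, -0.001, -1.0]]
contact_force: [0.6, 0.6, -0.3]
gripper_width: 0.598
```

Request:
{"op": "servo_tool", "data": {
  "turn": [
    [0,0,0],
    [0,0,0],
    [0,0,0],
    [0,0,0],
    [0,0,0]
  ],
  "xyz": [
    [0,0,-30],
    [0,20,-15],
    [0,35,0],
    [0,35,0],
    [0,10,0]
  ],
  "claw": [0.6,0.6,0.6,0.6,0.6]
}}

```text
t: 9.52
ee_pos: [0.5489, -0.3159, 0.214]
eef_rot: [[0.987, 0.162, 0.002], [0.162, -0.987, -0.007], [0.001, 0.007, -1.0]]
contact_force: [-0.2, -1.3, -0.3]
gripper_width: 0.6
```

```bash
python3 go.py .533 -.209 .2 .17; python3 pic.py 6;python3 -c "
from h import *
print(status.sense()['joint_pos'])"
```

```text
t 9.5167 pos [ 0.5489 -0.3159  0.214 ] yaw 0.16225070005208356 F [-0.172  -1.2847 -0.263 ] w 0.5997663697261943
shift before turn mm [   1.5194 -108.1502   13.2804] after [   2.3734 -108.0419   14.0162] turn [ 0.0068 -0.0012 -0.0078]
[ 0.5018  0.7143 -0.1069  1.5698  0.0951  0.8611 -1.0484]
```

View pics/S6.png

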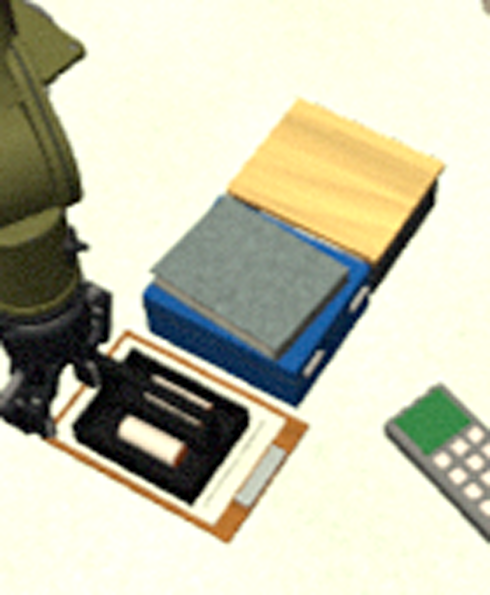

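View pics/T6.png

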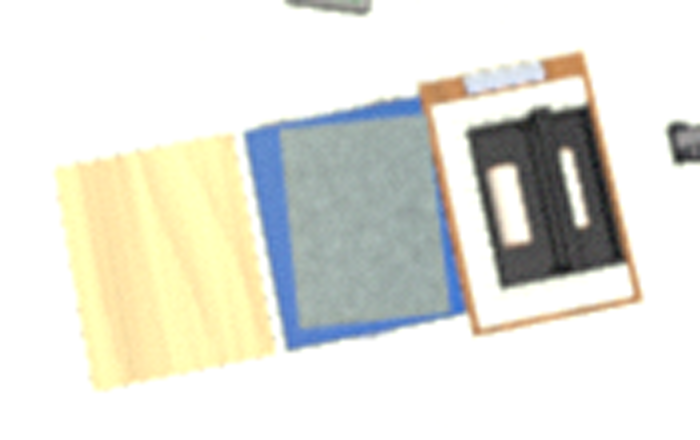

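```bash
cat > b.py <<'E'
from h import *
B=np.array([.5106,-.0454,.1689])
T=lambda x,y:np.array([240+x/4,180+y/4])
S=lambda x,y:np.array([215+x/3.5,130+y/3.5])
def c(sx,sy,L,W,z,oy=0):return (sx*L/2,sy*W/2+oy,z)
o=[("top",c(1,1,.16,.12,.099),T(280,128)),("top",c(-1,1,.16,.12,.099),T(300,328)),("top",c(-1,-1,.16,.12,.099),T(448,308)),("scene",c(-1,-1,.16,.12,.099),S(150,272)),("scene",c(-1,1,.16,.12,.099),S(222,199)),("scene",c(1,-1,.16,.12,.099),S(277,345)),("scene",c(1,1,.16,.12,.099),S(350,270))]
K,e=fit(o,[.5,-.1,.2]);print("book",K,rel(K,B));print(e)
E
python3 b.py
cat > w.py <<'E'
import sys
from h import *
B=np.array([.5106,-.0454,.1689]);x,y=map(float,sys.argv[1:3])
c,n=np.cos(B[2]),np.sin(B[2]);print(B[:2]+[c*x-n*y,n*x+c*y])
E
python3 w.py -.002 -.105
```

```text
book [ 0.5108 -0.0509  0.0906] [-0.0007 -0.0055 -0.0783]
[[-0.9269 -0.1874]
 [-0.1955 -0.4981]
 [ 0.3799  0.0012]
 [-0.4047  0.0724]
 [ 0.1103 -1.1828]
 [-0.1451  1.8345]
 [-0.5264 -0.4262]]
[ 0.5263 -0.1492]
```

Request:
{"op": "servo_tool", "data": {
  "turn": [
    [0,0,-0.12],
    [0,0,-0.12],
    [0,0,-0.12],
    [0,0,-0.12],
    [0,0,-0.12]
  ],
  "xyz": [
    [0,0,0],
    [0,0,0],
    [0,0,0],
    [0,0,0],
    [0,0,0]
  ],
  "claw": [1,1,1,1,1]
}}

```text
t: 10.03
ee_pos: [0.5495, -0.306, 0.2127]
eef_rot: [[0.713, 0.701, -0.0], [0.701, -0.713, 0.001], [0.001, -0.001, -1.0]]
contact_force: [0.0, -0.2, -0.2]
gripper_width: 1.002
```

Request:
{"op": "servo_tool", "data": {
  "turn": [
    [0,0,-0.12],
    [0,0,-0.12],
    [0,0,-0.12],
    [0,0,-0.12],
    [0,0,-0.12]
  ],
  "xyz": [
    [0,0,0],
    [0,0,0],
    [0,0,0],
    [0,0,0],
    [0,0,0]
  ],
  "claw": [1,1,1,1,1]
}}

```text
t: 10.45
ee_pos: [0.5494, -0.3061, 0.2127]
eef_rot: [[0.192, 0.981, -0.0], [0.981, -0.192, 0.001], [0.001, -0.001, -1.0]]
contact_force: [-0.3, 0.1, -0.6]
gripper_width: 1.001
```

Request:
{"op": "servo_tool", "data": {
  "turn": [
    [0,0,-0.12],
    [0,0,-0.12],
    [0,0,-0.12],
    [0,0,0],
    [0,0,0]
  ],
  "xyz": [
    [0,0,0],
    [0,0,0],
    [0,0,0],
    [0,0,0],
    [0,0,0]
  ],
  "claw": [1,1,1,1,1]
}}

```text
t: 10.87
ee_pos: [0.5494, -0.3069, 0.2126]
eef_rot: [[-0.156, 0.988, -0.0], [0.988, 0.156, 0.001], [0.001, -0.0, -1.0]]
contact_force: [0.8, -0.4, -0.1]
gripper_width: 1.0
```

```bash
python3 go.py .5263 -.1493 .2 1.740
```

```text
t 10.8667 pos [ 0.5494 -0.3069  0.2126] yaw 1.7273960551178127 F [ 0.8237 -0.4266 -0.1461] w 0.9995163213613405
shift before turn mm [159.2416   1.7478  12.7101] after [159.2196   3.7542  12.5507] turn [-0.     -0.001  -0.0126]
```

Request:
{"op": "servo_tool", "data": {
  "turn": [
    [0,0,-0.012],
    [0,0,0],
    [0,0,0],
    [0,0,0],
    [0,0,0]
  ],
  "xyz": [
    [25,1,0],
    [35,1,0],
    [35,1,0],
    [35,1,0],
    [25,0,0]
  ],
  "claw": [1,1,1,1,1]
}}

```text
t: 11.28
ee_pos: [0.5269, -0.1504, 0.2128]
eef_rot: [[-0.17, 0.986, 0.0], [0.986, 0.17, 0.002], [0.002, 0.0, -1.0]]
contact_force: [0.2, -0.0, -0.7]
gripper_width: 1.0
```

Request:
{"op": "servo_tool", "data": {
  "turn": [
    [0,0,0],
    [0,0,0],
    [0,0,0],
    [0,0,0],
    [0,0,0]
  ],
  "xyz": [
    [0,0,20],
    [0,0,30],
    [0,0,30],
    [0,0,15],
    [0,0,0]
  ],
  "claw": [1,1,1,1,1]
}}

```text
t: 11.7
ee_pos: [0.5249, -0.1539, 0.1146]
eef_rot: [[-0.168, 0.986, -0.006], [0.986, 0.168, 0.001], [0.002, -0.006, -1.0]]
contact_force: [-0.8, 0.1, 0.0]
gripper_width: 1.001
```

```bash
python3 go.py .5263 -.1493 .071 1.740;python3 pic.py 7
```

```text
t 11.7 pos [ 0.5249 -0.1539  0.1146] yaw 1.7393652839153408 F [-0.7539  0.0639  0.0318] w 1.000545149419923
shift before turn mm [ 4.2657  2.397  43.5612] after [ 4.3414  2.1289 43.5677] turn [-0.0062 -0.0018 -0.0006]
```

View pics/S7.png

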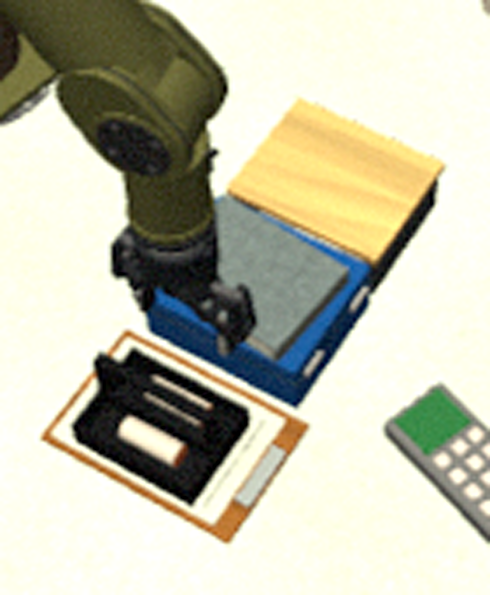

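Request:
{"op": "servo_tool", "data": {
  "turn": [
    [0,0,0],
    [0,0,0],
    [0,0,0],
    [0,0,0],
    [0,0,0]
  ],
  "xyz": [
    [0,2,10],
    [0,0,15],
    [0,0,12],
    [0,0,5],
    [0,0,0]
  ],
  "claw": [1,1,1,1,1]
}}

```text
t: 12.22
ee_pos: [0.5294, -0.1545, 0.075]
eef_rot: [[-0.169, 0.986, -0.0], [0.986, 0.169, -0.0], [-0.0, -0.0, -1.0]]
contact_force: [0.3, 0.4, 0.1]
gripper_width: 0.999
```

```bash
python3 go.py .5263 -.1493 .071 1.740;python3 pic.py 8
```

```text
t 12.2167 pos [ 0.5294 -0.1545  0.075 ] yaw 1.7403227256001172 F [0.3467 0.3748 0.0936] w 0.9987308550167401
shift before turn mm [ 5.6826 -2.1943  4.0088] after [ 5.6819 -2.1973  4.0082] turn [-0.0003  0.      0.0003]
```

View pics/S8.png

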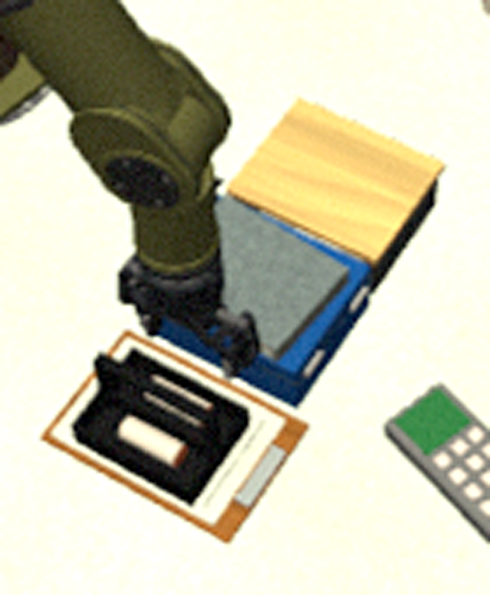

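Request:
{"op": "servo_tool", "data": {
  "turn": [
    [0,0,0],
    [0,0,0],
    [0,0,0],
    [0,0,0],
    [0,0,0]
  ],
  "xyz": [
    [4,-2,3],
    [6,0,0],
    [6,0,0],
    [6,0,0],
    [6,0,0]
  ],
  "claw": [1,1,1,1,1]
}}

```text
t: 12.73
ee_pos: [0.5228, -0.1263, 0.0726]
eef_rot: [[-0.17, 0.985, 0.0], [0.985, 0.17, 0.0], [0.0, 0.001, -1.0]]
contact_force: [1.4, -3.2, -0.1]
gripper_width: 1.002
```

Request:
{"op": "servo_tool", "data": {
  "turn": [
    [0,0,0],
    [0,0,0],
    [0,0,0],
    [0,0,0],
    [0,0,0]
  ],
  "xyz": [
    [5,0,0],
    [5,0,0],
    [5,0,0],
    [5,0,0],
    [5,0,0]
  ],
  "claw": [1,1,1,1,1]
}}

```text
t: 13.15
ee_pos: [0.5185, -0.1029, 0.0725]
eef_rot: [[-0.169, 0.986, 0.0], [0.986, 0.169, -0.001], [-0.001, 0.0, -1.0]]
contact_force: [0.4, -3.8, 2.7]
gripper_width: 0.997
```

```bash
python3 w.py -.001 .085; python3 go.py .4954 .0382 .072 1.740;python3 pic.py 9
```

```text
[0.4953 0.0382]
t 13.15 pos [ 0.5185 -0.1029  0.0725] yaw 1.7404986453100337 F [ 0.3744 -3.8476  2.712 ] w 0.9967816575039665
shift before turn mm [143.0046   1.0623   0.2908] after [143.0047   0.991    0.4539] turn [0.     0.0011 0.0005]
```

View pics/S9.png

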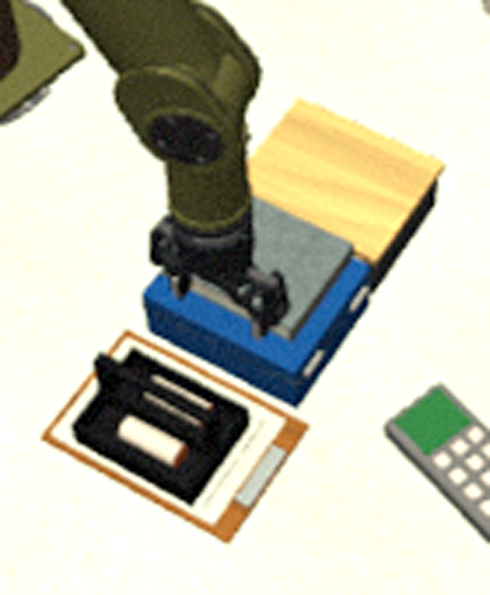

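Request:
{"op": "servo_tool", "data": {
  "turn": [
    [0,0,0],
    [0,0,0],
    [0,0,0],
    [0,0,0],
    [0,0,0]
  ],
  "xyz": [
    [6,0,0],
    [8,0,0],
    [8,0,0],
    [8,0,0],
    [8,0,0]
  ],
  "claw": [1,1,1,1,1]
}}

```text
t: 13.67
ee_pos: [0.5116, -0.064, 0.0722]
eef_rot: [[-0.17, 0.985, -0.001], [0.985, 0.17, 0.0], [0.0, -0.001, -1.0]]
contact_force: [-0.6, -2.8, 0.8]
gripper_width: 0.999
```

Request:
{"op": "servo_tool", "data": {
  "turn": [
    [0,0,0],
    [0,0,0],
    [0,0,0],
    [0,0,0],
    [0,0,0]
  ],
  "xyz": [
    [8,0,0],
    [8,0,0],
    [8,0,0],
    [8,0,0],
    [8,0,0]
  ],
  "claw": [1,1,1,1,1]
}}

```text
t: 14.08
ee_pos: [0.5052, -0.0253, 0.0724]
eef_rot: [[-0.169, 0.986, 0.0], [0.986, 0.169, -0.0], [-0.001, 0.0, -1.0]]
contact_force: [-0.4, -2.5, 1.7]
gripper_width: 0.997
```

Request:
{"op": "servo_tool", "data": {
  "turn": [
    [0,0,0],
    [0,0,0],
    [0,0,0],
    [0,0,0],
    [0,0,0]
  ],
  "xyz": [
    [8,0,0],
    [8,0,0],
    [7,0,0],
    [6,0,0],
    [4,0,0]
  ],
  "claw": [1,1,1,1,1]
}}

```text
t: 14.5
ee_pos: [0.4994, 0.0079, 0.0722]
eef_rot: [[-0.17, 0.985, -0.0], [0.985, 0.17, 0.0], [0.001, -0.0, -1.0]]
contact_force: [0.9, -1.7, -1.2]
gripper_width: 0.999
```

```bash
python3 go.py .4953 .0382 .072 1.740;python3 pic.py 10
```

```text
t 14.5 pos [0.4994 0.0079 0.0722] yaw 1.741853514250739 F [ 0.9246 -1.6901 -1.1504] w 0.9992698956378768
shift before turn mm [30.5201  1.1116  0.2099] after [30.5222  1.055   0.1947] turn [-0.0002 -0.0005  0.0019]
```

View pics/S10.png

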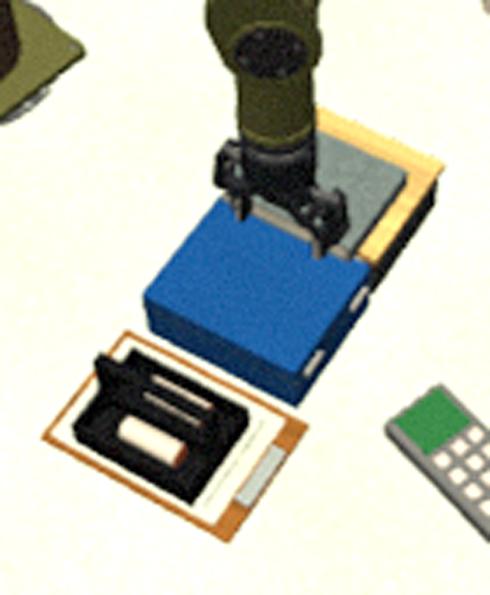

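View pics/T10.png

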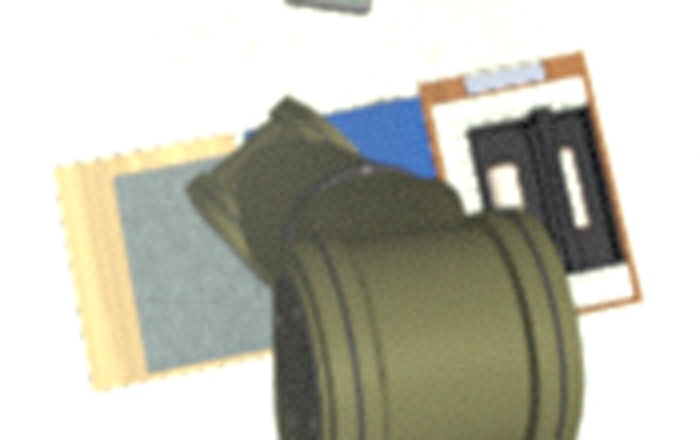

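```bash
cat > b2.py <<'E'
from h import *
B=np.array([.5106,-.0454,.1689])
T=lambda x,y:np.array([240+x/4,180+y/4])
S=lambda x,y:np.array([215+x/3.5,130+y/3.5])
z=.098
for n,u in(("top",T(113,178)),("top",T(148,372)),("scene",S(407,180))):
    p=back(n,u,z);print(n,rel(np.r_[p[:2],0],B)[:2])
# bias check with riser corners
for n,u in(("top",T(55,168)),("top",T(95,390)),("scene",S(443,165))):
    p=back(n,u,.073);print("riser",rel(np.r_[p[:2],0],B)[:2])
E
python3 b2.py
```

```text
top [0.0688 0.1846]
top [-0.0877  0.1842]
scene [0.0784 0.1773]
riser [0.0896 0.2324]
riser [-0.0932  0.2309]
riser [0.0926 0.2326]
```

Request:
{"op": "servo_tool", "data": {
  "turn": [
    [0,0,0],
    [0,0,0],
    [0,0,0],
    [0,0,0],
    [0,0,0]
  ],
  "xyz": [
    [6,0,0],
    [8,0,0],
    [8,0,0],
    [6,0,0],
    [4,0,0]
  ],
  "claw": [1,1,1,1,1]
}}

```text
t: 15.02
ee_pos: [0.4941, 0.0397, 0.0723]
eef_rot: [[-0.171, 0.985, 0.0], [0.985, 0.171, 0.001], [0.001, 0.0, -1.0]]
contact_force: [-0.6, -2.1, 0.1]
gripper_width: 1.004
```

Request:
{"op": "servo_tool", "data": {
  "turn": [
    [0,0,0],
    [0,0,0],
    [0,0,0],
    [0,0,0],
    [0,0,0]
  ],
  "xyz": [
    [0,0,0],
    [0,0,0],
    [-5,0,0],
    [-10,0,0],
    [-20,0,-10]
  ],
  "claw": [1,1,1,1,1]
}}

```text
t: 15.43
ee_pos: [0.4995, 0.005, 0.0814]
eef_rot: [[-0.173, 0.985, -0.002], [0.985, 0.173, 0.001], [0.002, -0.002, -1.0]]
contact_force: [0.1, 0.7, 0.2]
gripper_width: 1.0
```

Request:
{"op": "servo_tool", "data": {
  "turn": [
    [0,0,0],
    [0,0,0],
    [0,0,0],
    [0,0,0],
    [0,0,0]
  ],
  "xyz": [
    [-30,0,-20],
    [-30,0,-30],
    [-30,0,-30],
    [-35,0,-30],
    [-35,0,-20]
  ],
  "claw": [1,1,1,1,1]
}}

```text
t: 15.85
ee_pos: [0.5266, -0.1521, 0.2109]
eef_rot: [[-0.168, 0.986, 0.002], [0.986, 0.168, -0.0], [-0.0, 0.002, -1.0]]
contact_force: [1.7, -1.0, -0.4]
gripper_width: 1.0
```

Request:
{"op": "servo_tool", "data": {
  "turn": [
    [0,0,0.12],
    [0,0,0.12],
    [0,0,0.12],
    [0,0,0.12],
    [0,0,0.12]
  ],
  "xyz": [
    [0,0,0],
    [0,0,0],
    [0,0,0],
    [0,0,0],
    [0,0,0]
  ],
  "claw": [1,1,1,1,1]
}}

```text
t: 16.27
ee_pos: [0.5258, -0.1515, 0.2083]
eef_rot: [[0.424, 0.905, -0.0], [0.905, -0.424, -0.001], [-0.001, -0.0, -1.0]]
contact_force: [-0.5, 0.4, 0.2]
gripper_width: 0.998
```

Request:
{"op": "servo_tool", "data": {
  "turn": [
    [0,0,0.12],
    [0,0,0.12],
    [0,0,0.12],
    [0,0,0.12],
    [0,0,0.12]
  ],
  "xyz": [
    [0,0,0],
    [0,0,0],
    [0,0,0],
    [0,0,0],
    [0,0,0]
  ],
  "claw": [1,1,1,1,1]
}}

```text
t: 16.68
ee_pos: [0.5258, -0.1512, 0.2083]
eef_rot: [[0.861, 0.508, -0.0], [0.508, -0.861, -0.0], [-0.001, 0.0, -1.0]]
contact_force: [-1.0, 0.2, -0.0]
gripper_width: 1.0
```

```bash
python3 go.py .5326 -.2098 .2 .169;python3 pic.py 11
```

```text
t 16.6833 pos [ 0.5258 -0.1512  0.2083] yaw 0.5329774190260552 F [-0.9791  0.2353 -0.0056] w 1.0003391230179104
shift before turn mm [-23.9478  53.8932   8.3475] after [-3.198  58.8912  8.3222] turn [0.0003 0.0006 0.364 ]
```

View pics/S11.png

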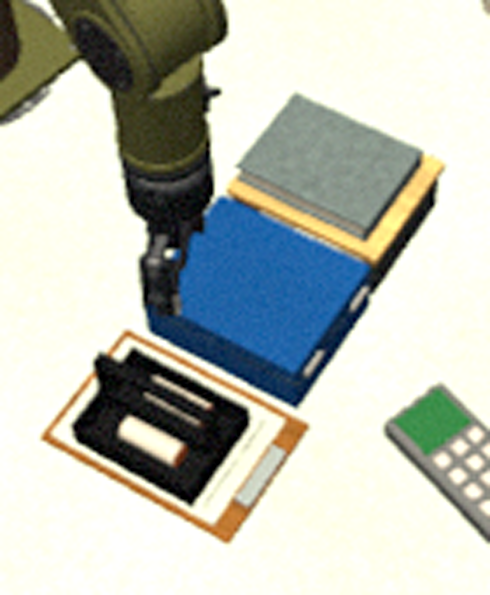

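View pics/T11.png

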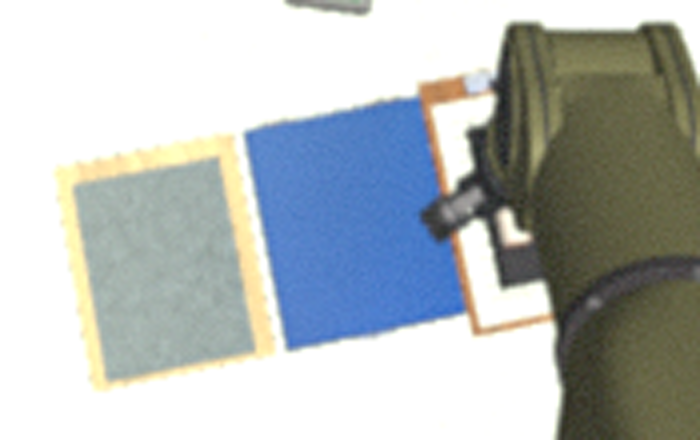

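```bash
cat > b3.py <<'E'
from h import *
B=np.array([.5106,-.0454,.1689])
T=lambda x,y:np.array([240+x/4,180+y/4])
S=lambda x,y:np.array([215+x/3.5,130+y/3.5])
def c(sx,sy,L,W,z,oy=0):return (sx*L/2,sy*W/2+oy,z)
q=(.16,.12,.097)
o=[("top",c(1,1,*q),T(75,183)),("top",c(1,-1,*q),T(222,157)),("top",c(-1,-1,*q),T(257,355)),("top",c(-1,1,*q),T(107,381)),("scene",c(1,1,*q),S(420,155)),("scene",c(-1,1,*q),S(297,95)),("scene",c(-1,-1,*q),S(238,170)),("scene",c(1,-1,*q),S(367,232))]
K,e=fit(o,[.5,.1,.2]);print("book in riser",rel(K,B)-[0,.158,0]);print(e)
E
python3 b3.py; python3 w.py 0 0
```

```text
book in riser [-0.0079 -0.0013 -0.0106]
[[-0.2461 -0.5354]
 [-0.2171 -0.8319]
 [-0.1355 -0.9425]
 [-0.1774 -0.3008]
 [ 0.0733 -0.3085]
 [-1.0992 -0.3132]
 [-1.7759 -0.7932]
 [-1.491  -0.0875]]
[ 0.5106 -0.0454]
```

Request:
{"op": "servo_tool", "data": {
  "turn": [
    [0,0,0.12],
    [0,0,0.12],
    [0,0,0.12],
    [0,0,0],
    [0,0,0]
  ],
  "xyz": [
    [0,0,0],
    [0,0,0],
    [0,0,0],
    [-2,30,0],
    [-1,29,0]
  ],
  "claw": [1,1,1,1,1]
}}

```text
t: 17.2
ee_pos: [0.5341, -0.2075, 0.2084]
eef_rot: [[0.982, 0.187, -0.001], [0.187, -0.982, 0.001], [-0.0, -0.001, -1.0]]
contact_force: [0.6, -1.4, -0.8]
gripper_width: 0.999
```

Request:
{"op": "servo_tool", "data": {
  "turn": [
    [0,0,0],
    [0,0,0],
    [0,0,0],
    [0,0,0],
    [0,0,0]
  ],
  "xyz": [
    [0,0,20],
    [0,0,30],
    [0,0,25],
    [0,0,10],
    [0,0,0]
  ],
  "claw": [1,1,1,1,1]
}}

```text
t: 17.62
ee_pos: [0.5321, -0.2082, 0.121]
eef_rot: [[0.983, 0.181, -0.005], [0.181, -0.983, 0.002], [-0.005, -0.003, -1.0]]
contact_force: [-0.6, -0.0, 0.0]
gripper_width: 1.002
```

```bash
python3 go.py .5326 -.2098 .0755 .169;python3 pic.py 12
```

```text
t 17.6167 pos [ 0.5321 -0.2082  0.121 ] yaw 0.18228794363319095 F [-0.6133 -0.0426  0.0063] w 1.001776675066324
shift before turn mm [ 0.4278  1.7922 45.5298] after [ 0.2356  1.6706 45.5358] turn [-0.0026  0.0047  0.0133]
```

View pics/S12.png

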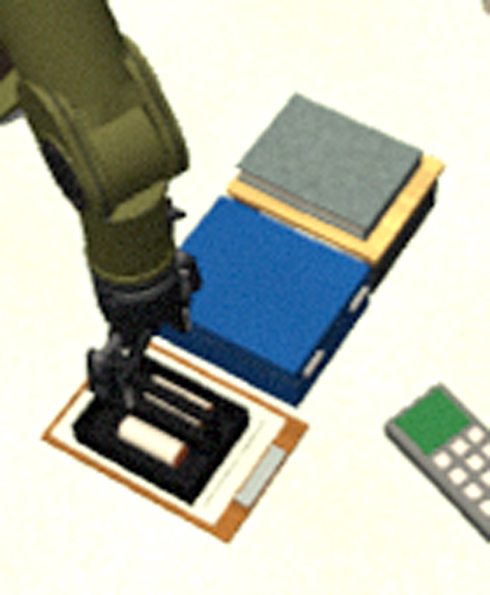

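Request:
{"op": "servo_tool", "data": {
  "turn": [
    [0,0,0.006],
    [0,0,0.006],
    [0,0,0],
    [0,0,0],
    [0,0,0]
  ],
  "xyz": [
    [0,1,12],
    [0,0.5,15],
    [0,0,12],
    [0,0,5],
    [0,0,1]
  ],
  "claw": [1,1,1,1,1]
}}

```text
t: 18.13
ee_pos: [0.534, -0.2094, 0.0775]
eef_rot: [[0.986, 0.169, -0.001], [0.169, -0.986, 0.0], [-0.001, -0.001, -1.0]]
contact_force: [-0.3, -0.1, -0.1]
gripper_width: 1.004
```

Request:
{"op": "servo_tool", "data": {
  "turn": [
    [0,0,0],
    [0,0,0],
    [0,0,0],
    [0,0,0],
    [0,0,0]
  ],
  "xyz": [
    [0,0,0],
    [0,0,0],
    [0,0,0],
    [0,0,0],
    [0,0,0]
  ],
  "claw": [0.7,0.5,0.4,0.3,0.25]
}}

```text
t: 18.55
ee_pos: [0.5348, -0.2097, 0.0788]
eef_rot: [[0.986, 0.168, 0.001], [0.168, -0.986, -0.0], [0.001, 0.0, -1.0]]
contact_force: [-0.4, 0.3, -0.1]
gripper_width: 0.298
```

Request:
{"op": "servo_tool", "data": {
  "turn": [
    [0,0,0],
    [0,0,0],
    [0,0,0],
    [0,0,0],
    [0,0,0]
  ],
  "xyz": [
    [0,0,0],
    [0,0,0],
    [0,0,0],
    [0,0,0],
    [0,0,0]
  ],
  "claw": [0.15,0.05,0,0,0]
}}

```text
t: 18.97
ee_pos: [0.5347, -0.2098, 0.0788]
eef_rot: [[0.986, 0.168, 0.001], [0.168, -0.986, -0.0], [0.001, 0.001, -1.0]]
contact_force: [0.0, -0.3, 4.8]
gripper_width: 0.146
```

Request:
{"op": "servo_tool", "data": {
  "turn": [
    [0,0,0],
    [0,0,0],
    [0,0,0]
  ],
  "xyz": [
    [0,0,0],
    [0,0,0],
    [0,0,0]
  ],
  "claw": [0,0,0]
}}

```text
t: 19.22
ee_pos: [0.5347, -0.2098, 0.0788]
eef_rot: [[0.986, 0.168, 0.001], [0.168, -0.986, -0.0], [0.001, 0.0, -1.0]]
contact_force: [-1.5, 0.2, 5.0]
gripper_width: 0.152
```

Request:
{"op": "servo_tool", "data": {
  "turn": [
    [0,0,0],
    [0,0,0],
    [0,0,0],
    [0,0,0],
    [0,0,0]
  ],
  "xyz": [
    [0,0,-2],
    [0,0,-5],
    [0,0,-8],
    [0,0,-10],
    [0,0,-10]
  ],
  "claw": [0,0,0,0,0]
}}

```text
t: 19.63
ee_pos: [0.5342, -0.2095, 0.114]
eef_rot: [[0.986, 0.168, -0.001], [0.168, -0.986, 0.0], [-0.001, -0.0, -1.0]]
contact_force: [0.8, 0.5, -5.4]
gripper_width: 0.149
```

Request:
{"op": "servo_tool", "data": {
  "turn": [
    [0,0,0],
    [0,0,0],
    [0,0,0],
    [0,0,0],
    [0,0,0]
  ],
  "xyz": [
    [0,0,-12],
    [0,0,-12],
    [0,0,-12],
    [0,0,-10],
    [0,0,-10]
  ],
  "claw": [0,0,0,0,0]
}}

```text
t: 20.05
ee_pos: [0.5345, -0.2096, 0.1708]
eef_rot: [[0.986, 0.168, 0.001], [0.168, -0.986, -0.0], [0.001, 0.0, -1.0]]
contact_force: [0.9, -0.1, -5.3]
gripper_width: 0.152
```

Request:
{"op": "servo_tool", "data": {
  "turn": [
    [0,0,0],
    [0,0,0],
    [0,0,0],
    [0,0,0],
    [0,0,0]
  ],
  "xyz": [
    [0,0,-6],
    [0,0,-3],
    [0,0,0],
    [0,0,0],
    [0,0,0]
  ],
  "claw": [0,0,0,0,0]
}}

```text
t: 20.47
ee_pos: [0.534, -0.2094, 0.1777]
eef_rot: [[0.986, 0.168, -0.001], [0.168, -0.986, 0.0], [-0.001, -0.001, -1.0]]
contact_force: [-0.0, -0.3, -5.8]
gripper_width: 0.151
```

```bash
python3 go.py .513 -.045 .1498 .169;python3 pic.py 13
```

```text
t 20.4667 pos [ 0.534  -0.2094  0.1777] yaw 0.1688223478772169 F [-0.0005 -0.3336 -5.7807] w 0.15138521805708505
shift before turn mm [   7.0087 -165.5936   28.0133] after [   7.0035 -165.6092   27.9221] turn [-0.0006  0.0012 -0.0002]
```

View pics/S13.png

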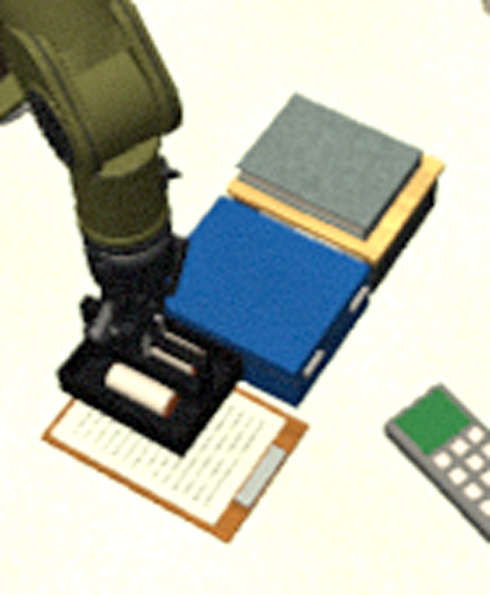

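Request:
{"op": "servo_tool", "data": {
  "turn": [
    [0,0,0],
    [0,0,0],
    [0,0,0],
    [0,0,0],
    [0,0,0]
  ],
  "xyz": [
    [0,-3,0],
    [1,-6,0],
    [1,-9,0],
    [1,-11,0],
    [1,-12,0]
  ],
  "claw": [0,0,0,0,0]
}}

```text
t: 20.98
ee_pos: [0.5314, -0.167, 0.1783]
eef_rot: [[0.986, 0.168, 0.0], [0.168, -0.986, 0.0], [0.0, -0.0, -1.0]]
contact_force: [-0.3, -0.6, -5.2]
gripper_width: 0.15
```

Request:
{"op": "servo_tool", "data": {
  "turn": [
    [0,0,0],
    [0,0,0],
    [0,0,0],
    [0,0,0],
    [0,0,0]
  ],
  "xyz": [
    [1,-12,0],
    [1,-12,0],
    [1,-12,0],
    [0,-12,0],
    [0,-12,0]
  ],
  "claw": [0,0,0,0,0]
}}

```text
t: 21.4
ee_pos: [0.5242, -0.1074, 0.1784]
eef_rot: [[0.986, 0.168, 0.0], [0.168, -0.986, 0.0], [0.0, 0.0, -1.0]]
contact_force: [-0.4, 0.5, -5.5]
gripper_width: 0.15
```

Request:
{"op": "servo_tool", "data": {
  "turn": [
    [0,0,0],
    [0,0,0],
    [0,0,0],
    [0,0,0],
    [0,0,0]
  ],
  "xyz": [
    [0,-12,0],
    [0,-12,0],
    [0,-12,0],
    [0,-10,0],
    [0,-8,0]
  ],
  "claw": [0,0,0,0,0]
}}

```text
t: 21.82
ee_pos: [0.5151, -0.0541, 0.1784]
eef_rot: [[0.986, 0.169, 0.0], [0.169, -0.986, 0.0], [0.0, -0.0, -1.0]]
contact_force: [-0.2, 0.1, -5.0]
gripper_width: 0.15
```

Request:
{"op": "servo_tool", "data": {
  "turn": [
    [0,0,0],
    [0,0,0],
    [0,0,0],
    [0,0,0]
  ],
  "xyz": [
    [0,-6,0],
    [0,-3,0],
    [0,0,0],
    [0,0,0]
  ],
  "claw": [0,0,0,0]
}}

```text
t: 22.15
ee_pos: [0.5139, -0.0472, 0.1783]
eef_rot: [[0.986, 0.168, 0.0], [0.168, -0.986, -0.001], [0.0, 0.001, -1.0]]
contact_force: [-0.1, -0.6, -4.3]
gripper_width: 0.147
```

```bash
python3 go.py .513 -.045 .1498 .169;python3 pic.py 14
```

```text
t 22.15 pos [ 0.5139 -0.0472  0.1783] yaw 0.1683279224258502 F [-0.0889 -0.5926 -4.305 ] w 0.1472923689222994
shift before turn mm [-0.5244 -2.3847 28.5453] after [-0.5191 -2.3671 28.5468] turn [ 0.0006 -0.0001 -0.0007]
```

View pics/S14.png

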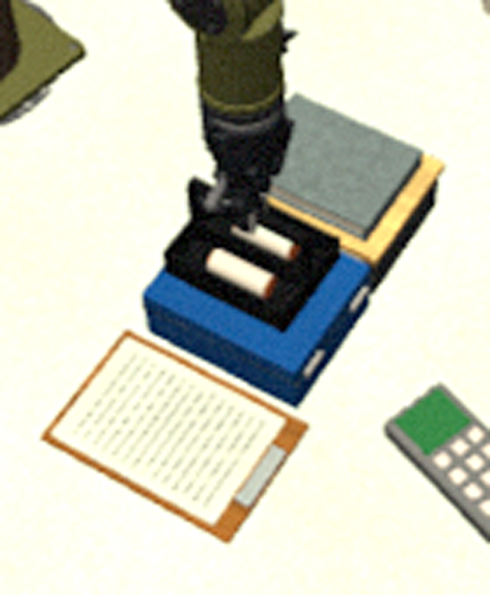

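Centred over the lid; lowering gently.

Request:
{"op": "servo_tool", "data": {
  "turn": [
    [0,0,0],
    [0,0,0],
    [0,0,0],
    [0,0,0],
    [0,0,0]
  ],
  "xyz": [
    [0,-1,3],
    [0,-1,5],
    [0,0,5],
    [0,0,4],
    [0,0,3]
  ],
  "claw": [0,0,0,0,0]
}}

```text
t: 22.67
ee_pos: [0.5131, -0.0448, 0.1575]
eef_rot: [[0.986, 0.168, -0.001], [0.168, -0.986, -0.0], [-0.001, -0.0, -1.0]]
contact_force: [-0.3, -0.3, -5.9]
gripper_width: 0.146
```

Request:
{"op": "servo_tool", "data": {
  "turn": [
    [0,0,0],
    [0,0,0],
    [0,0,0],
    [0,0,0],
    [0,0,0]
  ],
  "xyz": [
    [0,0,2],
    [0,0,2],
    [0,0,1],
    [0,0,1],
    [0,0,0]
  ],
  "claw": [0,0,0,0,0]
}}

```text
t: 23.08
ee_pos: [0.5135, -0.0448, 0.1522]
eef_rot: [[0.986, 0.168, -0.0], [0.168, -0.986, -0.0], [-0.0, 0.0, -1.0]]
contact_force: [-1.2, -0.6, -6.6]
gripper_width: 0.15
```

Request:
{"op": "servo_tool", "data": {
  "turn": [
    [0,0,0],
    [0,0,0],
    [0,0,0],
    [0,0,0],
    [0,0,0]
  ],
  "xyz": [
    [0,0,1],
    [0,0,0.7],
    [0,0,0.5],
    [0,0,0],
    [0,0,0]
  ],
  "claw": [0,0,0,0,0]
}}

```text
t: 23.5
ee_pos: [0.5134, -0.0448, 0.1501]
eef_rot: [[0.986, 0.168, 0.0], [0.168, -0.986, -0.0], [0.0, 0.0, -1.0]]
contact_force: [0.1, 0.3, -5.9]
gripper_width: 0.149
```

Request:
{"op": "servo_tool", "data": {
  "turn": [
    [0,0,0],
    [0,0,0],
    [0,0,0],
    [0,0,0]
  ],
  "xyz": [
    [0,0,0.5],
    [0,0,0.5],
    [0,0,0],
    [0,0,0]
  ],
  "claw": [0,0,0,0]
}}

```text
t: 23.83
ee_pos: [0.5136, -0.0449, 0.1498]
eef_rot: [[0.986, 0.168, 0.001], [0.168, -0.986, -0.0], [0.001, 0.0, -1.0]]
contact_force: [-2.4, 0.1, 5.6]
gripper_width: 0.15
```

Contact made. Release, rise and back away.

Request:
{"op": "servo_tool", "data": {
  "turn": [
    [0,0,0],
    [0,0,0],
    [0,0,0],
    [0,0,0],
    [0,0,0]
  ],
  "xyz": [
    [0,0,0],
    [0,0,0],
    [0,0,0],
    [0,0,0],
    [0,0,0]
  ],
  "claw": [0.2,0.3,0.4,0.6,0.6]
}}

```text
t: 24.25
ee_pos: [0.5136, -0.0448, 0.1491]
eef_rot: [[0.986, 0.168, 0.0], [0.168, -0.986, -0.0], [0.0, 0.0, -1.0]]
contact_force: [0.7, -0.3, 0.0]
gripper_width: 0.602
```

Request:
{"op": "servo_tool", "data": {
  "turn": [
    [0,0,0],
    [0,0,0],
    [0,0,0],
    [0,0,0],
    [0,0,0]
  ],
  "xyz": [
    [0,0,-3],
    [0,0,-10],
    [0,0,-20],
    [0,0,-30],
    [0,0,-30]
  ],
  "claw": [0.6,0.6,0.6,0.6,0.6]
}}

```text
t: 24.67
ee_pos: [0.5128, -0.0448, 0.2435]
eef_rot: [[0.986, 0.168, -0.001], [0.168, -0.986, -0.0], [-0.001, -0.0, -1.0]]
contact_force: [0.8, -0.1, 0.1]
gripper_width: 0.603
```

Request:
{"op": "servo_tool", "data": {
  "turn": [
    [0,0,0],
    [0,0,0],
    [0,0,0],
    [0,0,0],
    [0,0,0]
  ],
  "xyz": [
    [0,20,0],
    [0,35,0],
    [0,40,0],
    [0,40,0],
    [0,40,0]
  ],
  "claw": [0.6,0.6,0.6,0.6,0.6]
}}

```text
t: 25.08
ee_pos: [0.543, -0.2191, 0.2434]
eef_rot: [[0.986, 0.169, 0.001], [0.169, -0.986, -0.0], [0.001, 0.001, -1.0]]
contact_force: [0.9, 0.2, 0.3]
gripper_width: 0.598
```

Request:
{"op": "servo_tool", "data": {
  "turn": [
    [0,0,0],
    [0,0,0],
    [0,0,0],
    [0,0,0],
    [0,0,0]
  ],
  "xyz": [
    [0,35,0],
    [0,20,0],
    [0,0,0],
    [0,0,0],
    [0,0,0]
  ],
  "claw": [0.6,0.6,0.6,0.6,0.6]
}}

```text
t: 25.5
ee_pos: [0.5521, -0.2701, 0.2425]
eef_rot: [[0.986, 0.169, 0.0], [0.169, -0.986, 0.001], [0.0, -0.001, -1.0]]
contact_force: [0.4, 0.6, 1.1]
gripper_width: 0.601
```

```bash
python3 pic.py 15
```

```text
(no output)
```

View pics/S15.png

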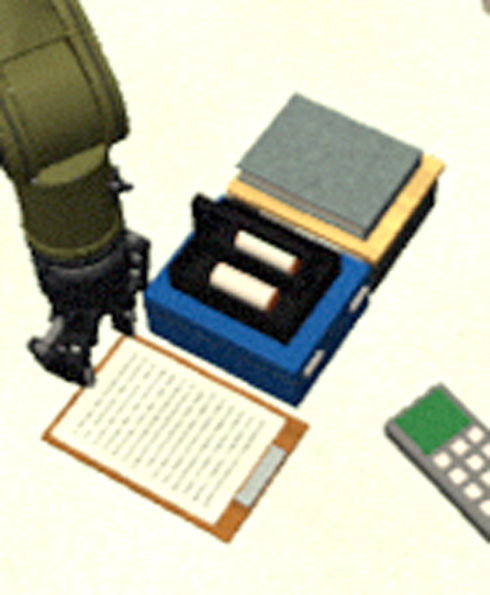

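View pics/T15.png

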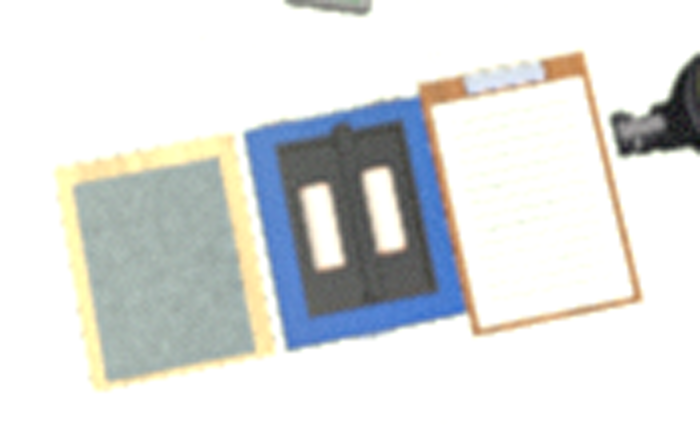

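Run:
```python
from h import *
B=np.array([.5106,-.0454,.1689])
T=lambda x,y:np.array([240+x/4,180+y/4])
q=[(.07,.0525,.11),(.07,-.0525,.11),(-.07,-.0525,.11),(-.07,.0525,.11)]
K,e=fit([("top",l,T(*u)) for l,u in zip(q,[(277,145),(402,122),(438,292),(310,318)])],[.5,0,.2]);print(rel(K,B))
print(r.sign_off())
```

```text
[-0.002  -0.0004 -0.0027]
the job is handed in; nothing more can be done
None
```

The job is done and handed in at about 25.5 s of the 70 s allowed; the hand-in gives no verdict, so the results below are my own camera measurements.

- **What I did:** I lifted the coin tray by its handle and stood it on the clipboard. I then pushed the book flat onto the riser with both open fingertips against its edge. Last, I put the tray back on the cash box lid, released it and moved the arm clear.
- **Book:** measured after the push, it lay about 8 mm off centre along x and 1 mm along y, turned about 0.01 rad from the riser. That is within the 26 mm, 24 mm and 0.2 rad limits. It looked the same in the last pictures.
- **Tray:** it sits about 2 mm off centre along x, under 1 mm along y, and about 0.003 rad out of line with the box.
- **Rolls and bystanders:** both rolls are in the tray. I did not measure the mug, stapler or card terminal again, but the arm stayed well clear of them.
- **Disagreement between cameras:** part-way through the push, the two views differed by about 7 to 10 mm on where the book's far corner lay. The margins cover a difference of that size. The final tray fit used the top view only.

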